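Present the wool ball's tagged dish to the reader

ROBOT

A 6-joint arm with a two-finger parallel gripper is mounted at the origin on a cart in front of the work surface, level with it; the furniture and walls round the work are solid. World frame = base frame: x ahead of the robot, y to its left, z up, the work surface at z = 0. Lengths are in m, angles in rad, forces in N, time in s.
With the tool pointing down it reaches from about 0.35 to 0.775 m from the base axis. Payload 5.5 kg.
Tool frame: the origin (TCP) lies midway between the tips of the shut fingers; the grasp point (between the pads) lies 19 mm behind it; z points along the fingers, y is the line along which they close (so a half turn about z gives the same grasp; the last joint's range is limited). The gripper opens to 85 mm and grips with 20 to 120 N. Pads are 22 mm wide; open, the fingers measure 114 mm over their backs; the gripper's body (76 mm by 85 mm) begins 54 mm behind the grasp point. The pads swing forward as they close: fully open they stand 13 mm farther back than shut.
Start: joints at [-1.432, 0.313, 0.046, 1.304, 0, 1.431], TCP at [0.158, -0.553, 0.231] pointing down, gripper open.
Joint ranges: [-2.76, 2.76], [-0.86, 1.69], [-1.03, 1.26], [-2.2, 2.34], [-1.47, 1.5], [-3.14, 3.14]. Speed limits (rad/s): [2.57, 2.57, 3.14, 3.14, 3.14, 3.14].

INTERFACE

Orientations are given as a unit quaternion [x, y, z, w].
In Python, from rig import env gives the robot as it stands.
- The arm moves only by the tool play_rows, never from a script. Its argument "rows" is a list of rows, each a list of 4 numbers: the shift along the tool's x, y, z as a fraction of full scale, then the turn about the tool's z as a fraction of full scale. A call has 1 to 8 rows; each row is the pose to reach, as a shift and turn from the pose commanded when the call began, along the tool's axes at that moment; what a row does not reach only later rows make up. Full scale, the value 1, is 0.2 m for a shift and pi/2 rad for a turn. A row lasts 1/12 s, in which the tool goes at most 41.7 mm and 7.16 degrees, less where a joint would pass 70% of its speed; a pose out of reach is approached as far as the arm can. A call with a number of a shift or a turn outside -1 to 1 is refused whole. A call with a gripper value outside its range is refused whole. "claw" is the gripper's target within -1 to 1 (fully open at 1, half-way at 0, shut at -1), set as the call begins (left out, the last holds). The fingers move at their own pace and stop on an object; the grip force is fixed at half the most. Time passes only in rows, so rows that repeat a pose let the fingers close. It gives the time, the measured TCP pose, the force, the opening and the grip force at its end, in the units of the state.
- env.observe(): the state, without advancing time (a new reading comes with each control period).
- env.snapshot(name): name is "scene" or "top"; returns the picture (384x512x3 uint8, blue, green, red); there is no depth.
- env.get_calibration(name): a dict with "camera_matrix" (3x3 intrinsics, pixels), "k1" (the pictures are not rectified: a ray, as slopes to the right and down, at radius r is drawn at 1 + k1 r^2 times it, then the intrinsics apply), "extrinsics" (4x4, takes a point from world to camera coordinates). Camera axes: x right, y up, looking along -z (the intrinsics and any distortion apply to the point x, -y, -z); pixel columns grow to the right and rows downward; lengths in m; the calibration is good to about 2 mm. A picture is of the moment at which its call begins. get_calibration takes no time and is no camera call.
- env.finish_job(): hands the job in; it is judged then, once.
The state is a dict: "t": time; "joint_pos": joint angles; "qd": joint speeds; "joint_efforts": joint torques, N m; "tool_pos": TCP position; "tcp_rot": TCP orientation; "contact_force": force on the tool from outside, world axes, zero at the start; "ft_torque": the same for the moment, N m; "gripper_width": finger opening in m; "grip_force": force on a finger pad.
Only numpy, scipy, OpenCV 4.12 (cv2) and the standard library are available. Lean on these libraries where they do the work, as an engineer would, in place of code of your own. Each camera call takes 0.05 s, during which the arm holds its last target. There are 200 camera calls.

TASK

The wool dryer ball is booked in by the yellow tag on the rim of the dish it lies in. Take the dish by its wooden handle, lift it clear of the worktop, and only then turn it about a quarter turn in the air, level and smoothly enough that the loose ball stays in the middle, so that the tag squarely faces the tag reader, level with the reader's black band and with about 6 cm of air between tag and band. Finish while still holding the dish steady there; never touch the ball or the reader, and do not disturb the candle jar, wax pot or thread spools.

Things in the scene. Friction and masses are not known exactly. Their poses are not given: they have to be found in the camera images.
- ball_dish: Blue dished plate, 180 mm across, 0.25 kg, rim 29 mm high, inside a shallow cone (10 degrees): the loose ball rolls off the middle if it is tilted or jerked. Origin: centre of underside, z up, yellow tag on the rim at +x. Fixed hoop handle over the middle, posts at y = +-89 mm, top 139 mm high. Starts with the tag roughly towards the robot, about a quarter turn (either way) from the reader.
- handle_grip (a point): Centre of the dish's wooden handle: a flat-sided bar 16 mm thick (along the dish's x), 80 mm long (along its y), 22 mm high, over the middle of the dish, 128 mm above its underside. The ball's top lies about 40 mm below the bar's underside. Axes as those of the dish.
- tag (a point): Centre of the outer face of the yellow tag with a dark patch (46 mm wide, 34 mm high) on the dish's rim: 94 mm from the dish's centre along its +x, 30 mm above its underside. It faces along the dish's +x.
- dish_middle (a point): Point on the dish's axis, 40 mm above its underside, about where the centre of the ball is when it is in the middle.
- ball_centre (a point): Centre of the off-white wool dryer ball, 66 mm in diameter, 35 g, lying loose in the middle of the dish (its axes turn as it rolls).
- reader_band (a point): On the axis of the tag reader, in the middle of its black band. The reader is a round white post, 168 mm high on a grey foot 90 mm across, fixed to the worktop left or right of the dish. The black band, with a thin red line round its middle, is 56 mm in diameter, 34 mm high, its middle 130 mm above the worktop; it reads all round, any side will do.
- candle_jar: Glass jar with a green candle, 76 mm across, 90 mm high, loose, on the other side of the dish from the reader; leave alone. Origin at the centre of its underside.
- wax_pot: White pot with a wood-coloured lid, 62 mm across, 35 mm high, loose, behind the dish; leave alone. Origin at the centre of its underside.
- thread_red: Red thread spool, 31 mm across, 43 mm high, loose, behind the dish; leave alone. Origin at the centre of its underside.
- thread_blue: Blue thread spool, 31 mm across, 43 mm high, loose, behind the dish; leave alone. Origin at the centre of its underside.
Things that resemble listed ones, but are neither listed nor needed, are in the scene too. What is shaped like the part that bears ball_centre but pink or turquoise is not meant. What is shaped like the ball_dish but pink is not meant.

How it is judged:
By the outcome, as a careful person would: the job done as asked, in the order asked, and still so for the second after the job is handed in, while the arm keeps its last pose, push and grip.
It also fails if it takes over 38 s, if anything falls off the work surface, if the arm or the gripper's body presses on something with over 40 N, if the wrist force passes 120 N, or if a joint passes its speed limit or range.

## Working session

There is one attempt and no reset: what is moved stays moved. The work goes in short steps, Python scripts to look and compute and a tool call to move; the robot and the scene stay as the last step left them, time stands still between calls to the robot, and variables do not carry over. Pictures are saved under pics/ and viewed, at most 10 in all, crops included, and the job is handed in when it is done.

Besides the shell and the picture viewer there is one more tool, called as a command line: name --pt "numbers of a row" for each row, then --argument value for the rest. play_rows: Moves the arm, as the interface text tells. Its arguments: {"type":"object","properties":{"rows":{"type":"array"},"claw":{"type":"number"}},"required":["rows"]}

```bash
mkdir -p pics
python3 - <<'E'
from rig import env
import cv2
for n in("scene","top"):
    cv2.imwrite(f"pics/{n}0.png",env.snapshot(n)); c=env.get_calibration(n); print(n,c)
s=env.observe(); print(s)
E
```

```text
scene {'camera_matrix': array([[477.39610291,   0.        , 259.80403917],
       [  0.        , 477.39610291, 195.95866575],
       [  0.        ,   0.        ,   1.        ]]), 'k1': -0.03992269121015501, 'extrinsics': array([[ 0.73854925, -0.67412507,  0.01001974, -0.47643325],
       [ 0.32010145,  0.36369494,  0.874792  , -0.24382799],
       [-0.59336335, -0.64286964,  0.48439504, -1.42084742],
       [ 0.        ,  0.        ,  0.        ,  1.        ]])}
top {'camera_matrix': array([[428.52905249,   0.        , 252.80746989],
       [  0.        , 428.52905249, 187.56019057],
       [  0.        ,   0.        ,   1.        ]]), 'k1': -0.10603834469861712, 'extrinsics': array([[ 0.00990289, -0.99986141,  0.01338291, -0.10774066],
       [ 0.99722725,  0.01086218,  0.07361943, -0.53467286],
       [-0.07375459,  0.01261676,  0.99719661, -1.43372314],
       [ 0.        ,  0.        ,  0.        ,  1.        ]])}
{'t': 0.1, 'joint_pos': array([-1.43162968e+00,  3.13925898e-01,  4.50959660e-02,  1.30361228e+00,
       -2.49893531e-06,  1.43118585e+00]), 'qd': array([ 0.00112197, -0.00156315,  0.00283577,  0.00041221,  0.00214185,
        0.00026561]), 'joint_efforts': array([ 2.19144815e-03, -4.81725705e+01,  2.99243993e+01,  1.27527575e-02,
       -9.94292895e-05,  2.94282172e-07]), 'tool_pos': array([ 0.15814856, -0.55234641,  0.23049909]), 'tcp_rot': array([ 9.90300797e-01,  1.38937588e-01, -1.06684285e-06, -8.22941397e-04]), 'contact_force': array([ 0.20197659, -0.02689926, -0.70788664]), 'ft_torque': array([-0.02876769, -0.01657076, -0.00853356]), 'grip_force': 0.0, 'gripper_width': 0.08543653829772231}
```

View pics/scene0.png

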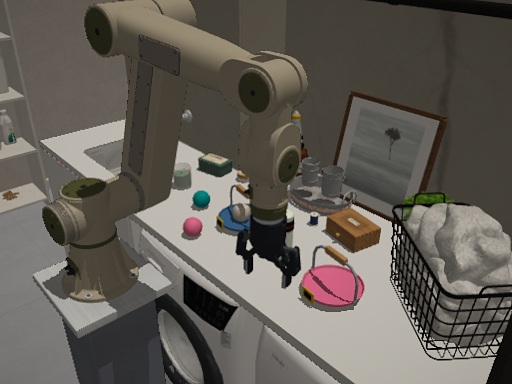

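View pics/top0.png

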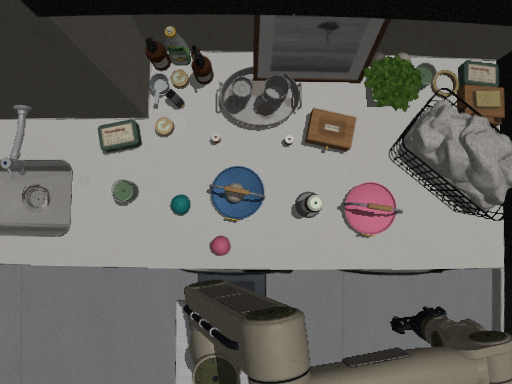

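The top view shows the blue dish at (237,191) with its handle at (236,190) and tag at (231,219). The pink dish at (370,208) is the decoy, and the loose balls at (180,204, turquoise) and (220,245, pink) are not meant. The reader is at about (312,203) to the right, and the candle jar at (123,191) to the left. I choose the blue dish and check it in a crop.

Run:
```python
import cv2
a=cv2.imread("pics/top0.png")[125:265,185:345]
b=cv2.resize(a,None,fx=5,fy=5,interpolation=cv2.INTER_CUBIC)[:600]
b=cv2.convertScaleAbs(b,alpha=1.5)
cv2.imwrite("pics/crop.png",b)
```

```text
(no output)
```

View pics/crop.png

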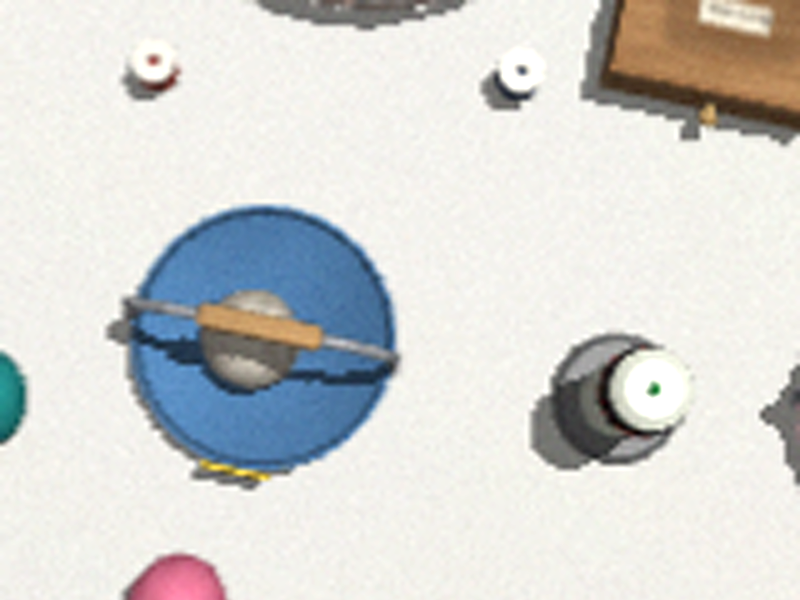

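The crop shows the blue dish with an off-white ball, the bar from (199,314) to (322,336), the tag at (234,471), the reader cap at (649,388) and its foot at (619,399).

```bash
cat > h.py <<'E'
from rig import env
import numpy as np, cv2
def back(n,uv,z):
    c=env.get_calibration(n);K=c["camera_matrix"];E=c["extrinsics"]
    p=cv2.undistortPoints(np.array([[uv]],float),K,np.array([c["k1"],0,0,0,0]))[0,0]
    R=E[:3,:3];o=-R.T@E[:3,3];d=R.T@np.array([p[0],-p[1],-1])
    return o+d*(z-o[2])/d[2]
def proj(n,P):
    c=env.get_calibration(n);q=c["extrinsics"][:3,:3]@np.array(P,float)+c["extrinsics"][:3,3]
    return cv2.projectPoints(np.array([[q[0],-q[1],-q[2]]]),np.zeros(3),np.zeros(3),c["camera_matrix"],np.array([c["k1"],0,0,0,0]))[0][0,0]
E
python3 - <<'E'
from h import *
f=lambda u,v:((u+.5)/5-.5+185,(v+.5)/5-.5+125)
for n,u,v,z in [("barL",199,314,.139),("barR",322,336,.139),("barC",259,326,.139),("rim",263.5,338,.029),("tag",234,471,.045),("cap",649,388,.168),("foot",619,399,.01),("ball",250,340,.045),("postL",127,302,.1),("postR",397,362,.1)]:
    print(n,back("top",f(u,v),z).round(4))
for n,u,v in [("jar",123,191),("pink",220,245),("turq",180,204)]: print(n,back("top",(u,v),.06).round(3))
from scipy.spatial.transform import Rotation as R
print(R.from_quat(env.observe()["tcp_rot"]).as_matrix().round(4))
E
```

```text
barL [ 0.5265 -0.0122  0.139 ]
barR [ 0.5136 -0.089   0.139 ]
barC [ 0.5194 -0.0497  0.139 ]
rim [ 0.5189 -0.05    0.029 ]
tag [ 0.4292 -0.0319  0.045 ]
cap [ 0.4821 -0.2888  0.168 ]
foot [ 0.4809 -0.293   0.01  ]
ball [ 0.5164 -0.0414  0.045 ]
postL [0.5366 0.0362 0.1   ]
postR [ 0.4999 -0.1373  0.1   ]
jar [0.517 0.329 0.06 ]
pink [0.343 0.004 0.06 ]
turq [0.476 0.138 0.06 ]
[[ 9.614e-01  2.752e-01 -2.000e-04]
 [ 2.752e-01 -9.614e-01  1.600e-03]
 [ 2.000e-04 -1.600e-03 -1.000e+00]]
```

play_rows --pt "0.1 -0.08 -0.05 0" --pt "0.25 -0.2 -0.1 0" --pt "0.4 -0.32 -0.15 0" --pt "0.55 -0.43 -0.15 0" --pt "0.7 -0.55 -0.15 0" --pt "0.8 -0.63 -0.15 0" --pt "0.87 -0.68 -0.15 0" --pt "0.9 -0.7 -0.15 0" --claw 1

```text
t: 0.77
tool_pos: [0.2938, -0.3663, 0.2613]
tcp_rot: [0.99, 0.14, 0.0, -0.0]
contact_force: [-0.3, -0.6, -0.8]
gripper_width: 0.0855
grip_force: 0.0
```

play_rows --pt "0.1 -0.08 0 0" --pt "0.25 -0.2 0 0" --pt "0.4 -0.32 0 0" --pt "0.55 -0.43 0 0" --pt "0.7 -0.55 0 0" --pt "0.8 -0.63 0 0" --pt "0.87 -0.68 0 0" --pt "0.9 -0.7 0 0"

```text
t: 1.43
tool_pos: [0.4283, -0.1833, 0.261]
tcp_rot: [0.99, 0.14, -0.0, -0.0]
contact_force: [-0.2, -0.4, -0.2]
gripper_width: 0.0856
grip_force: 0.0
```

play_rows --pt "0.08 -0.06 0 -0.05" --pt "0.2 -0.16 0 -0.12" --pt "0.32 -0.26 0 -0.2" --pt "0.43 -0.35 0 -0.28" --pt "0.52 -0.43 0 -0.36" --pt "0.58 -0.48 0 -0.43" --pt "0.61 -0.5 0 -0.48" --pt "0.62 -0.51 0 -0.5"

```text
t: 2.1
tool_pos: [0.5192, -0.0525, 0.2607]
tcp_rot: [0.861, 0.509, -0.0, -0.0]
contact_force: [0.4, 0.4, 0.1]
gripper_width: 0.0855
grip_force: 0.0
```

play_rows --pt "0 0 0 -0.06" --pt "0 0 0 -0.12" --pt "0 0 0 -0.17" --pt "0 0 0 -0.2" --pt "0 0 0 -0.2" --pt "0 0 0 -0.2"

```text
t: 2.6
tool_pos: [0.5184, -0.0534, 0.2609]
tcp_rot: [0.773, 0.635, -0.0, -0.0]
contact_force: [-0.7, 0.9, 0.2]
gripper_width: 0.0857
grip_force: 0.0
```

Run:
```python
from h import *
from scipy.spatial.transform import Rotation as R
s=env.observe();M=R.from_quat(s["tcp_rot"]).as_matrix();print(s["t"],s["tool_pos"],M.round(4),np.degrees(np.arctan2(M[1,1],M[0,1])))
print((M.T@(np.array([.519,-.05,.11])-s["tool_pos"])/.2).round(3))
im=env.snapshot("scene");cv2.imwrite("pics/s1f.png",im)
a=cv2.resize(im[130:280,150:350],None,fx=4,fy=4,interpolation=cv2.INTER_CUBIC)
cv2.imwrite("pics/s1.png",cv2.convertScaleAbs(a,alpha=1.5))
```

```text
2.6 [ 0.51839662 -0.05343568  0.260947  ] [[ 1.939e-01  9.810e-01 -6.000e-04]
 [ 9.810e-01 -1.939e-01 -3.000e-04]
 [-4.000e-04 -5.000e-04 -1.000e+00]] -11.183120036944977
[0.018 0.    0.755]
```

View pics/s1.png

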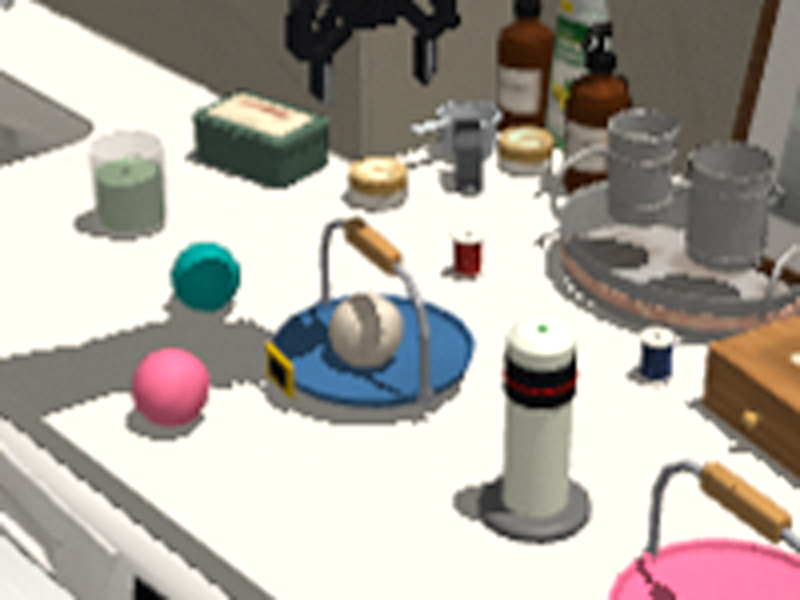

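The scene crop shows the gripper above the handle. The bar's middle is at about (373,245), the reader band's red line at (541,378), and the tag at (280,370).

Run:
```python
from h import *
g=lambda p:((p-[150,130]+.5)*4-.5).round(1)
print(g(proj("scene",[.519,-.05,.128])),g(proj("scene",[.4815,-.291,.130])),g(proj("scene",[.519-.094*.982,-.05+.094*.19,.03])),g(proj("scene",[.4815,-.291,.168])))
```

```text
[372.8 246.5] [541.2 372.6] [278.4 373.3] [543.  329.8]
```

play_rows --pt "0.018 0 0.05 0" --pt "0.018 0 0.15 0" --pt "0.018 0 0.25 0" --pt "0.018 0 0.35 0" --pt "0.018 0 0.4 0" --pt "0.018 0 0.45 0" --pt "0.018 0 0.48 0" --pt "0.018 0 0.5 0"

```text
t: 3.32
tool_pos: [0.5191, -0.0489, 0.1607]
tcp_rot: [0.772, 0.636, -0.0, -0.0]
contact_force: [-0.9, -0.5, -0.1]
gripper_width: 0.0853
grip_force: 0.0
```

play_rows --pt "0 0 0.05 0" --pt "0 0 0.1 0" --pt "0 0 0.15 0" --pt "0 0 0.2 0" --pt "0 0 0.23 0" --pt "0 0 0.25 0" --pt "0 0 0.25 0"

```text
t: 3.9
tool_pos: [0.5184, -0.0487, 0.1101]
tcp_rot: [0.772, 0.636, -0.001, -0.001]
contact_force: [0.1, 0.8, -1.1]
gripper_width: 0.0856
grip_force: 0.0
```

play_rows --pt "0 0 0 0" --pt "0 0 0 0" --pt "0 0 0 0" --pt "0 0 0 0" --claw -0.3

```text
t: 4.23
tool_pos: [0.5195, -0.049, 0.1118]
tcp_rot: [0.772, 0.636, 0.0, 0.0]
contact_force: [-0.4, -0.6, 0.3]
gripper_width: 0.0386
grip_force: 0.0
```

play_rows --pt "0 0 0 0" --pt "0 0 0 0" --pt "0 0 0 0" --pt "0 0 0 0" --claw -0.5

```text
t: 4.57
tool_pos: [0.5192, -0.0489, 0.1114]
tcp_rot: [0.772, 0.636, 0.0, 0.0]
contact_force: [-0.0, -1.0, 0.2]
gripper_width: 0.0215
grip_force: 0.0
```

Run:
```python
from h import *
im=env.snapshot("scene")
a=cv2.resize(im[160:240,205:285],None,fx=7,fy=7,interpolation=cv2.INTER_CUBIC)
cv2.imwrite("pics/s2.png",cv2.convertScaleAbs(a,alpha=1.5))
```

```text
(no output)
```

View pics/s2.png

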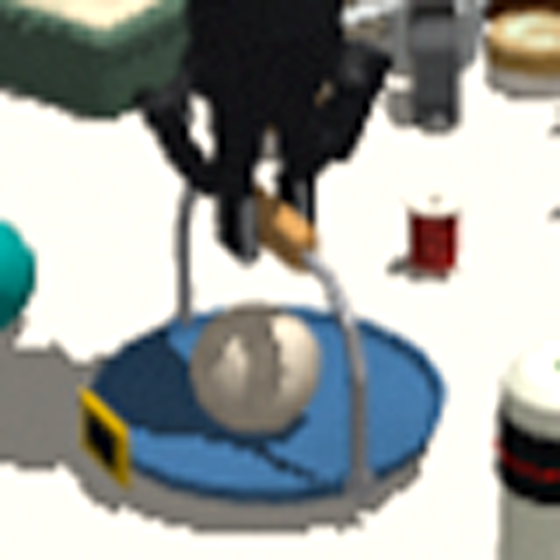

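The fingers straddle the bar at about (270,225), and the ball sits in the middle at (255,370). Now I close gradually.

play_rows --pt "0 0 0 0" --pt "0 0 0 0" --pt "0 0 0 0" --claw -0.6

```text
t: 4.87
tool_pos: [0.5194, -0.0489, 0.1114]
tcp_rot: [0.772, 0.636, 0.0, 0.0]
contact_force: [1.1, 0.7, 0.1]
gripper_width: 0.0173
grip_force: 0.4
```

play_rows --pt "0 0 0 0" --pt "0 0 0 0" --pt "0 0 0 0" --pt "0 0 0 0" --pt "0 0 0 0" --pt "0 0 0 0" --claw -1

```text
t: 5.37
tool_pos: [0.5194, -0.049, 0.1114]
tcp_rot: [0.772, 0.636, 0.0, 0.0]
contact_force: [0.8, 0.2, 0.9]
gripper_width: 0.0147
grip_force: 59.5
```

Run:
```python
from h import *
im=env.snapshot("scene")
a=cv2.resize(im[160:240,205:285],None,fx=7,fy=7,interpolation=cv2.INTER_CUBIC)
cv2.imwrite("pics/s3.png",cv2.convertScaleAbs(a,alpha=1.5))
s=env.observe();print(s["t"],s["tool_pos"],s["contact_force"],s["ft_torque"],s["gripper_width"],s["grip_force"])
```

```text
5.4167 [ 0.51933731 -0.0489352   0.11140163] [1.58242747 0.25367223 0.12415392] [-0.09130352 -0.35230426 -0.0129197 ] 0.015083413717390158 59.50322449207306
```

View pics/s3.png

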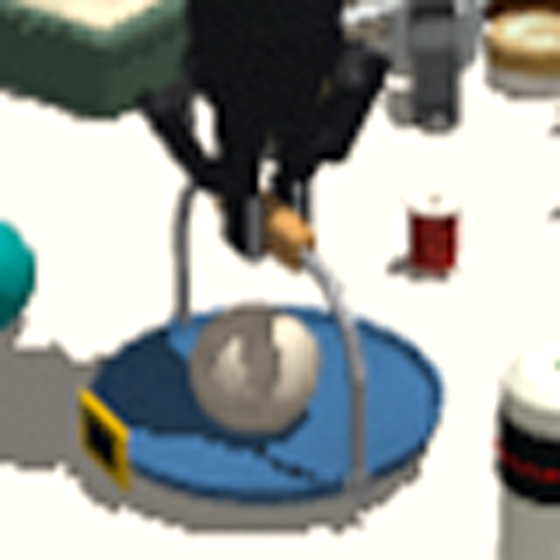

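play_rows --pt "0 0 -0.005 0" --pt "0 0 -0.02 0" --pt "0 0 -0.045 0" --pt "0 0 -0.08 0" --pt "0 0 -0.12 0" --pt "0 0 -0.165 0" --pt "0 0 -0.21 0" --pt "0 0 -0.25 0"

```text
t: 6.08
tool_pos: [0.5195, -0.049, 0.1628]
tcp_rot: [0.772, 0.636, 0.0, 0.001]
contact_force: [0.4, -0.8, -3.2]
gripper_width: 0.015
grip_force: 59.0
```

play_rows --pt "0 0 -0.04 0" --pt "0 0 -0.085 0" --pt "0 0 -0.13 0" --pt "0 0 -0.17 0" --pt "0 0 -0.205 0" --pt "0 0 -0.23 0" --pt "0 0 -0.245 0" --pt "0 0 -0.25 0"

```text
t: 6.75
tool_pos: [0.5193, -0.0489, 0.2118]
tcp_rot: [0.772, 0.636, 0.0, 0.0]
contact_force: [0.4, 0.9, -1.9]
gripper_width: 0.0148
grip_force: 59.0
```

Run:
```python
from h import *
from scipy.spatial.transform import Rotation as R
s=env.observe();print(s["t"],s["tool_pos"],s["contact_force"],s["ft_torque"],s["gripper_width"],s["grip_force"],R.from_quat(s["tcp_rot"]).as_matrix().round(4))
im=env.snapshot("scene"); t=env.snapshot("top")
a=cv2.resize(im[130:240,190:300],(560,560),interpolation=cv2.INTER_CUBIC)
cv2.imwrite("pics/s4.png",cv2.convertScaleAbs(a,alpha=1.5))
cv2.imwrite("pics/t4.png",t)
```

```text
6.75 [ 0.51931911 -0.04892557  0.21179491] [ 0.35072473  0.88235213 -1.89139129] [-0.03783013  0.00311977 -0.02616073] 0.014815613094890417 58.99999916553497 [[ 1.913e-01  9.815e-01  6.000e-04]
 [ 9.815e-01 -1.913e-01 -2.000e-04]
 [-1.000e-04  6.000e-04 -1.000e+00]]
```

View pics/s4.png

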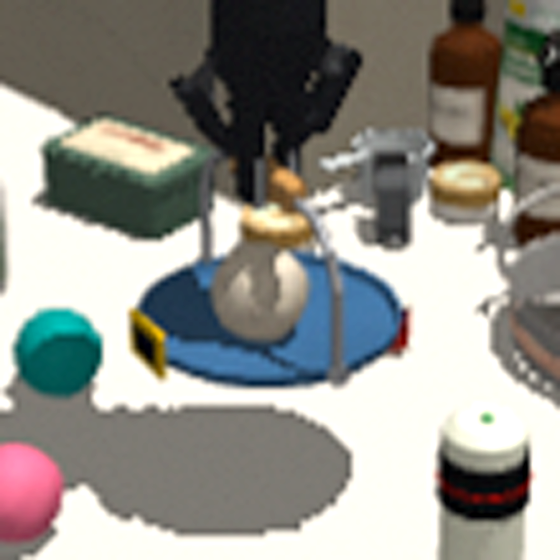

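The dish is lifted level at about 10 cm, with the ball at (258,297) in the middle. Now I turn it smoothly.

play_rows --pt "0 0 0 -0.005" --pt "0 0 0 -0.018" --pt "0 0 0 -0.038" --pt "0 0 0 -0.065" --pt "0 0 0 -0.095" --pt "0 0 0 -0.13" --pt "0 0 0 -0.165" --pt "0 0 0 -0.2"

```text
t: 7.52
tool_pos: [0.5189, -0.0488, 0.2109]
tcp_rot: [0.661, 0.75, -0.0, -0.0]
contact_force: [-0.3, 0.1, -2.6]
gripper_width: 0.0153
grip_force: 59.0
```

play_rows --pt "0 0 0 -0.038" --pt "0 0 0 -0.077" --pt "0 0 0 -0.116" --pt "0 0 0 -0.155" --pt "0 0 0 -0.194" --pt "0 0 0 -0.233" --pt "0 0 0 -0.272" --pt "0 0 0 -0.31"

```text
t: 8.18
tool_pos: [0.5189, -0.0488, 0.2108]
tcp_rot: [0.461, 0.887, -0.0, -0.0]
contact_force: [0.3, -0.4, -2.5]
gripper_width: 0.015
grip_force: 59.0
```

play_rows --pt "0 0 0 -0.038" --pt "0 0 0 -0.077" --pt "0 0 0 -0.116" --pt "0 0 0 -0.155" --pt "0 0 0 -0.194" --pt "0 0 0 -0.233" --pt "0 0 0 -0.272" --pt "0 0 0 -0.31"

```text
t: 8.85
tool_pos: [0.5189, -0.0488, 0.2109]
tcp_rot: [0.233, 0.972, -0.0, -0.0]
contact_force: [0.5, 0.7, -2.2]
gripper_width: 0.015
grip_force: 59.0
```

play_rows --pt "0 0 0 -0.037" --pt "0 0 0 -0.073" --pt "0 0 0 -0.107" --pt "0 0 0 -0.138" --pt "0 0 0 -0.165" --pt "0 0 0 -0.185" --pt "0 0 0 -0.197" --pt "0 0 0 -0.202"

```text
t: 9.52
tool_pos: [0.519, -0.0488, 0.211]
tcp_rot: [0.078, 0.997, -0.0, -0.0]
contact_force: [0.6, -0.2, -1.6]
gripper_width: 0.015
grip_force: 59.0
```

Run:
```python
from h import *
from scipy.spatial.transform import Rotation as R
s=env.observe();M=R.from_quat(s["tcp_rot"]).as_matrix();print(s["t"],s["tool_pos"],M.round(4),s["joint_pos"].round(2))
c=s["tool_pos"]; rd=np.array([.4815,-.291,0]); d=(rd-c)[:2]; print(np.degrees(np.arctan2(d[1],d[0])),np.degrees(np.arctan2(-M[1,1],-M[0,1])),np.linalg.norm(d))
tgt=rd[:2]-.182*d/np.linalg.norm(d); print(tgt,(M.T@np.array([*(tgt-c[:2]),.2114-c[2]])/.2).round(3))
im=env.snapshot("scene");t=env.snapshot("top")
a=cv2.resize(im[130:240,190:300],(500,500),interpolation=cv2.INTER_CUBIC)
b=cv2.resize(t[140:250,220:280],(273,500),interpolation=cv2.INTER_CUBIC)
cv2.imwrite("pics/s5.png",cv2.convertScaleAbs(np.hstack([a,b]),alpha=1.5))
```

```text
9.5167 [ 0.51895345 -0.04882834  0.21098854] [[-9.877e-01  1.561e-01 -5.000e-04]
 [ 1.561e-01  9.877e-01  0.000e+00]
 [ 5.000e-04 -1.000e-04 -1.000e+00]] [-0.25  0.22 -0.13  1.22 -0.   -0.09]
-98.79151909111896 -98.97887818598127 0.24505075656957542
[ 0.5093168  -0.11113832] [-0.001 -0.315 -0.002]
```

View pics/s5.png

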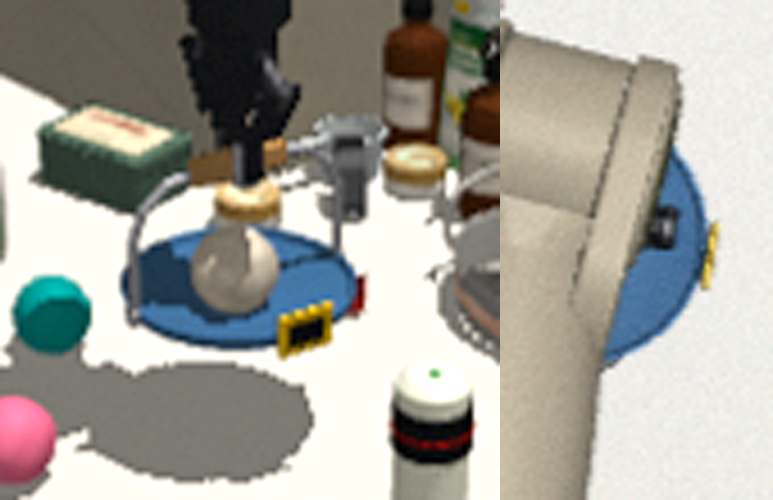

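The dish is turned, the tag at (305,328) faces the reader, and the ball at (235,268) is still in the middle. Now a slow straight approach of 63 mm.

play_rows --pt "0 -0.002 0 0" --pt "0 -0.006 0 0" --pt "0 -0.012 0 0" --pt "0 -0.021 0 0" --pt "0 -0.033 0 0" --pt "0 -0.047 0 0" --pt "0 -0.063 0 0" --pt "0 -0.08 0 0"

```text
t: 10.28
tool_pos: [0.5165, -0.0651, 0.2113]
tcp_rot: [0.079, 0.997, -0.0, 0.0]
contact_force: [0.0, -0.4, -2.4]
gripper_width: 0.0152
grip_force: 59.0
```

play_rows --pt "0 -0.019 0 0" --pt "0 -0.038 0 0" --pt "0 -0.058 0 0" --pt "0 -0.078 0 0" --pt "0 -0.098 0 0" --pt "0 -0.118 0 0" --pt "0 -0.137 0 0" --pt "0 -0.155 0 0"

```text
t: 10.95
tool_pos: [0.5117, -0.0957, 0.2113]
tcp_rot: [0.079, 0.997, -0.0, 0.0]
contact_force: [0.1, -0.4, -2.0]
gripper_width: 0.015
grip_force: 59.0
```

play_rows --pt "0 -0.017 0 0" --pt "0 -0.033 0 0" --pt "0 -0.047 0 0" --pt "0 -0.059 0 0" --pt "0 -0.068 0 0" --pt "0 -0.074 0 0" --pt "0 -0.078 0 0" --pt "0 -0.08 0 0"

```text
t: 11.62
tool_pos: [0.5092, -0.1111, 0.2113]
tcp_rot: [0.079, 0.997, -0.0, -0.0]
contact_force: [-0.5, 0.2, -2.6]
gripper_width: 0.0148
grip_force: 59.0
```

Run:
```python
from h import *
from scipy.spatial.transform import Rotation as R
s=env.observe();M=R.from_quat(s["tcp_rot"]).as_matrix();c=s["tool_pos"];x=-M[:2,1];print(s["t"],c)
d=(np.array([.4815,-.291])-c[:2]);print(np.linalg.norm(d),np.degrees(np.arctan2(d[1],d[0])-np.arctan2(x[1],x[0])))
g=lambda p:((p-[205,130]+.5)*7-.5).round(1)
print("tag",g(proj("scene",[*(c[:2]+.094*x),.130])),"ball",g(proj("scene",[*c[:2],.14])),"band",g(proj("scene",[.4815,-.291,.13])))
im=env.snapshot("scene");t=env.snapshot("top")
a=cv2.resize(im[130:210,205:295],None,fx=7,fy=7,interpolation=cv2.INTER_CUBIC)
cv2.imwrite("pics/s6.png",cv2.convertScaleAbs(a,alpha=1.5))
b=cv2.resize(t[160:250,230:350],None,fx=6,fy=6,interpolation=cv2.INTER_CUBIC)
h=lambda p:((p-[230,160]+.5)*6-.5).round(1)
print("top tag",h(proj("top",[*(c[:2]+.094*x),.147])),"cap",h(proj("top",[.4815,-.291,.168])))
cv2.imwrite("pics/t6.png",cv2.convertScaleAbs(b,alpha=1.5))
```

```text
11.6167 [ 0.50916406 -0.11111878  0.21125394]
0.18199602559749523 0.306051503695325
tag [447.  565.9] ball [335.8 462.1] band [562.5 652.4]
top tag [339.  231.9] cap [513.2 256.9]
```

View pics/s6.png

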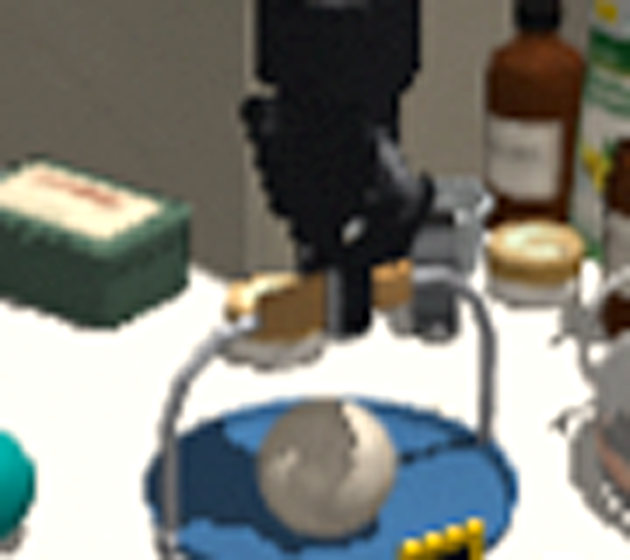

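View pics/t6.png

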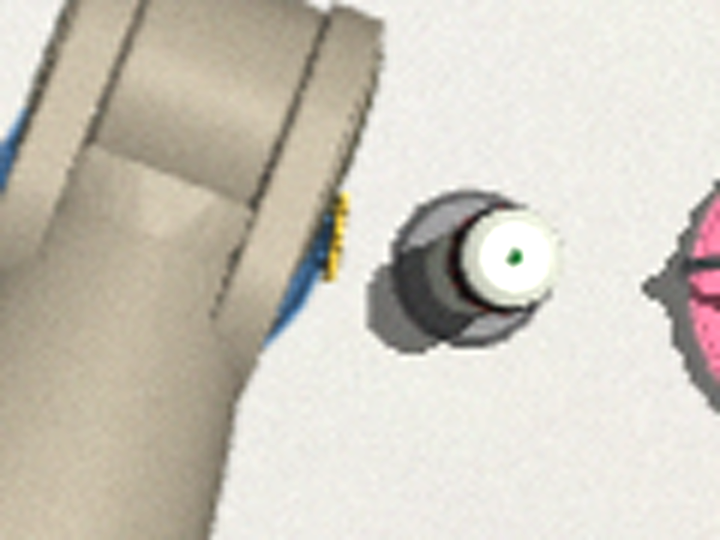

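Both views look right. In the scene crop the ball is in the middle at (330,468). In the top crop the tag is at (338,237), facing the cap at (513,257). I hold briefly, then check the tag numerically.

play_rows --pt "0 0 0 0" --pt "0 0 0 0" --pt "0 0 0 0" --pt "0 0 0 0" --pt "0 0 0 0" --pt "0 0 0 0"

```text
t: 12.22
tool_pos: [0.5092, -0.111, 0.2113]
tcp_rot: [0.079, 0.997, -0.0, 0.0]
contact_force: [0.6, -0.1, -2.7]
gripper_width: 0.0151
grip_force: 59.0
```

Run:
```python
from h import *
from scipy.spatial.transform import Rotation as R
s=env.observe();M=R.from_quat(s["tcp_rot"]).as_matrix();c=s["tool_pos"];x=-M[:2,1]
print(s["t"],c,"pred scene",proj("scene",[*(c[:2]+.094*x),.130]))
im=env.snapshot("scene").astype(int)
def rect(m,o):
    ys,xs=np.nonzero(m); return len(xs),o[0]+(xs.min()+xs.max())/2,o[1]+(ys.min()+ys.max())/2
w=im[195:225,250:285];print("tag",rect((w[...,2]>90)&(w[...,1]>70)&(w[...,0]<50),(250,195)))
w=im[205:240,270:300];print("red",rect((w[...,2]>70)&(w[...,1]<40)&(w[...,0]<60),(270,205)))
u=np.array([.4815,-.291])-c[:2];u/=np.linalg.norm(u);print("pred red front mid",[proj("scene",[.4815-.028*np.cos(a),-.291-.028*np.sin(a),.13]).round(1) for a in (2.26,0.83-1.57,.83-.0)])
```

```text
12.2167 [ 0.50922076 -0.11104693  0.21129079] pred scene [268.43373987 210.39791146]
tag (53, np.float64(267.5), np.float64(210.5))
red (4, np.float64(285.0), np.float64(227.5))
pred red front mid [array([294.1, 223.5]), array([275.7, 222.7]), array([285.3, 227.7])]
```

```bash
python3 -c "
from rig import env
print(env.finish_job())"
```

```text
the job is handed in; nothing more can be done
None
```

I handed the job in at about 12 s, with the gripper still holding the dish level and steady. By my measurements the tag squarely faces the reader at band height with about 6 cm of air, and the ball was still in the middle in the last pictures. The judge's verdict was not shown.

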